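# Bleed the bench air tank

## Robot

A 6-joint arm with a two-finger parallel gripper is mounted at the origin on a cart in front of the work surface, level with it; the furniture and walls round the work are solid. World frame = base frame: x ahead of the robot, y to its left, z up, the work surface at z = 0. Lengths are in m, angles in rad, forces in N, time in s.
With the tool pointing down it reaches from about 0.3 to 0.775 m from the base axis. Payload 14.6 kg.
Tool frame: the origin (TCP) lies at the very end of the fingers, on their centre line; the grasp point (between the pads) lies 19 mm behind it (ctrl.hold_point_z is the z of the grasp point in the tool frame, in m); z points along the fingers, y is the direction in which the jaws open and shut (so a half turn about z gives the same grasp; the last joint's range is limited). The gripper opens to 94 mm and grips with 3 to 60 N. Pads are 16 mm wide; open, the fingers measure 119 mm over their backs; the gripper's body (75 mm by 177 mm) begins 78 mm behind the grasp point.
Start: joints at [1.13, 0.3, 1.521, -0, 1.321, -0.067], TCP at [0.201, 0.512, 0.205] pointing down, gripper open.
Joint ranges: [-3.03, 3.03], [-0.79, 2.21], [0.23, 2.52], [-1.04, 4.18], [0, 3.07], [-2.55, 2.55]. Speed limits (rad/s): [2.22, 2.22, 2.57, 3.14, 3.14, 3.14].

## Interface

Orientations are given as [roll, pitch, yaw] about the fixed x, y, z axes, in that order (R = Rz(yaw) Ry(pitch) Rx(roll)).
In Python, from station import ctrl, cams, hand_in gives the robot as it stands.
- The arm moves only by the tool servo_tool, never from a script. Its argument "rows" is a list of rows, each a list of 7 numbers: the shift along the world's x, y, z in m, then the turn, a rotation vector about the world's x, y, z in rad, then the gripper command: -1 is shut, 1 is fully open, values between are in proportion. A call has exactly 8 rows; each row is the pose to reach, as a shift and turn from the pose measured when the call began; what a row does not reach only later rows make up. A row lasts 1/12 s, in which the tool goes at most 41.7 mm and 7.16 degrees, less where a joint would pass 70% of its speed; a pose out of reach is approached as far as the arm can. A call with a gripper value outside its range is refused whole. The fingers move at their own pace and stop on an object; "newtons" is the grip in N (left out, the last holds). Time passes only in rows, so rows that repeat a pose let the fingers close, or fill a call up. It gives the time, the measured TCP pose, the force and the opening at its end, in the units of the state.
- ctrl.get_obs(): the state, without advancing time (a new reading comes with each control period).
- cams.camera(name): name is "scene" or "top"; returns a dict with "image" (480x640x3 uint8, red, green, blue), "depth" (480x640 float32, m along the optical axis (not along the pixel's ray), 0 where there is no reading), "fx", "fy", "cx", "cy" (pixels), "rvec" (rotation vector, rad) and "tvec" (3), from world to camera coordinates, as OpenCV has them. Camera axes: x right, y down, z forward; pixel columns grow to the right and rows downward; lengths in m; the calibration is good to about 2 mm. A picture is of the moment at which its call begins.
- hand_in(): hands the job in, once; it reports no verdict.
Trained networks look in a picture, given as the dict that the camera call returned (one of the last four; its "shot" number tells which), for a name from the list of things; names that differ only in an ending like _2 or _b are one class to them, and where a whole thing is asked for, a point or a joint stands for the part that bears it (a point fixed in the world has none). Each returns a list of dicts, best first, with "p" (0 to 1); they miss things now and then, are a little off and sometimes report something else, mostly with a low value. They report only what shows in the picture. A call takes as long as a camera call.
- cams.spot_in(picture, name): "box" ([left, top, right, bottom] as shares, 0 to 1, of the picture: columns of its width, rows of its height, round what is visible of it).
- cams.place_of(picture, name): "at" ([column, row] as shares, 0 to 1, of the picture: columns of its width, rows of its height: a listed point, or the origin of a listed thing).
The state is a dict: "time_s": time; "qpos": joint angles; "joint_vel": joint speeds; "tau": joint torques, N m; "ee_pos": TCP position; "eef_rot": TCP orientation; "force": force on the tool from outside, world axes, zero at the start; "moment": the same for the moment, N m; "grip_width": finger opening in m.
Only numpy, scipy, OpenCV 4.12 (cv2) and the standard library are available. Lean on these libraries where they do the work, as an engineer would, in place of code of your own. Each camera call takes 0.05 s, during which the arm holds its last target.

## Task

Bleed the small bench air tank: unscrew the knurled lock nut of the valve on its top, turn by turn, all the way up until it stops under the cap of the stem, then press the freed stem right down, hold it there for about a second, and let it spring back. Leave the nut unscrewed and do not disturb the tools lying round the tank.

Things in the scene. Friction and masses are not known exactly. Their poses are not given: they have to be found in the camera images.
- air_tank: Small grey bench air tank, a lying cylinder 150 mm long and 76 mm across on a steel base plate 86 x 120 mm, bolted down (it cannot move). Origin: on the work surface under the middle of the plate; x across the tank (a small round gauge is on the -x side), y along the tank, z up. The tank's top is at z = 92 mm. The bleed valve stands upright on the tank's top, its axis at x = 0, y = +25 mm; its steel neck (30 mm across at its top flange) ends at z = 124 mm.
- nut_center (a point): Centre of the knurled dark steel lock nut, an upright round nut 42 mm across and 20 mm tall around the valve stem, and half-way up it (world z = 134 mm when tight; it climbs 7 mm a turn as it is unscrewed, relative to the stem). Nothing but the 30 mm neck stands beside or below it for 32 mm down to the tank. The nut's right-hand thread unscrews anticlockwise seen from above. The nut cannot come off.
- lock_nut (a joint): Turn of the lock nut in rad: 0 = screwed down tight on the neck, grows as it is unscrewed (anticlockwise seen from above), 9.42 (one and a half turns, 10.5 mm up) = stopped under the cap of the stem. Starts somewhere between 0 and 1.5, turns against light friction (about 0.06 N m) and stays where it is left.
- valve_tip (a point): Middle of the flat top of the valve stem's cap, a steel cap 16 mm across and 12 mm tall on the 10 mm stem, on the nut's axis; world z = 168 mm with the stem up, which is 34 mm above the centre of the tight nut and about 23.5 mm above that of the nut fully unscrewed. The stem carries the nut with it when it goes down.
- valve_stem (a joint): How far the valve stem is pressed down, in m: 0 = up, 0.008 = right down. A spring pushes it up: about 3.5 N at the start, 9 N when right down. It can go down only as far as the gap under the nut allows (none while the nut is tight).
- pliers: Loose bystander: small pliers with dark handles, 51 x 147 x 11 mm, lying on the robot's side of the tank; origin at the centre of its underside.
- brush: Loose bystander: brass bristle brush with a wooden handle, 18 x 150 x 21 mm, lying beyond the tank; origin at the centre of its underside.
- eye_loupe: Loose bystander: black eye loupe, 41 mm across, 30 mm tall, standing on the robot's side of the tank; origin at the centre of its underside.
- punch: Loose bystander: black rubber-headed hand punch, 20 mm across, 60 mm tall, standing beyond the tank; origin at the centre of its underside.

How it is judged:
On the way, in this order (a step that is already met when the one before it is completed fails the run):
1. the lock nut is unscrewed to within about an eighth of a turn of its upper stop (value of joint lock_nut above 8.6 rad), for 0.1 s.
2. then the valve stem is pressed down at least 6 of its 8 mm and held there for half a second (value of joint valve_stem above 0.006 m), for 0.5 s.
At the end, for the whole second after the job is handed in: The lock nut is unscrewed to 8.4 rad or more (its stop is at 9.42) and at rest, and the valve stem has sprung back up to within 1.5 mm of its top (value of joint lock_nut above 8.4 rad and value of joint valve_stem below 0.0015 m and velocity of joint lock_nut between -0.1 and 0.1 rad/s); the robot touches nothing.
It fails at once if a bystander (pliers, brush, eye loupe or hand punch) is moved by more than 30 mm (distance of any of pliers, brush, eye_loupe, punch from where it was at the start of the episode above 0.03 m).
It also fails if it takes over 72 s, if anything falls off the work surface, if the arm or the gripper's body presses on something with over 40 N, if the wrist force passes 120 N, or if a joint passes its speed limit or range.

## Working session

There is one attempt and no reset: what is moved stays moved. The work goes in short steps, Python scripts to look and compute and a tool call to move; the robot and the scene stay as the last step left them, time stands still between calls to the robot, and variables do not carry over. Pictures are saved under pics/ and viewed, and the job is handed in when it is done.

Besides the shell and the picture viewer there is one more tool, called as a command line: name --pt "numbers of a row" for each row, then --argument value for the rest. servo_tool: Moves the arm, as the interface text tells. Its arguments: {"type":"object","properties":{"rows":{"type":"array"},"newtons":{"type":"number"}},"required":["rows"]}

```bash
mkdir -p pics; cat > h.py <<'E'
import numpy as np, cv2
from station import ctrl, cams
def ray_pt(p,u,v,z=None,d=None):
    R=cv2.Rodrigues(np.array(p["rvec"],float))[0]; t=np.array(p["tvec"],float).ravel()
    r=np.array([(u-p["cx"])/p["fx"],(v-p["cy"])/p["fy"],1.])
    o=-R.T@t; w=R.T@r
    if d is None: d=(z-o[2])/w[2]
    return o+w*d
def save(p,n): cv2.imwrite("pics/"+n,p["image"][:,:,::-1])
E
python3 - <<'E'
from h import *
print(ctrl.get_obs(), ctrl.hold_point_z)
for n in ("scene","top"):
    p=cams.camera(n); save(p,n+"0.png")
    print(n,cv2.Rodrigues(np.array(p["rvec"],float))[0].round(2).tolist(),p["tvec"])
    for nm,z in (("nut_center",.134),("valve_tip",.168),("air_tank",0),("pliers",0),("brush",0),("eye_loupe",0),("punch",0)):
        for r in cams.place_of(p,nm)[:2]:
            u,v=r["at"][0]*640,r["at"][1]*480
            print(nm,round(r["p"],2),round(u),round(v),ray_pt(p,u,v,z=z).round(4))
E
```

```text
{'time_s': 0.0, 'qpos': array([ 1.13043079e+00,  3.00432777e-01,  1.52157127e+00, -2.08370419e-05,
        1.32073097e+00, -6.66006689e-02]), 'joint_vel': array([ 0.00087134, -0.00199165,  0.00104374, -0.00060407, -0.00103808,
       -0.00022456]), 'tau': array([ 4.48531136e-03, -5.31849360e+01, -3.52722681e+01,  7.09970389e-02,
        2.46166351e-02, -9.72675525e-05]), 'ee_pos': array([0.20071166, 0.51178221, 0.20491151]), 'eef_rot': array([-3.14045148e+00, -5.58878687e-05,  2.76783292e+00]), 'force': array([ 0.79793542,  0.23189573, -0.28830002]), 'moment': array([ 0.03733722, -0.02011892,  0.02126459]), 'grip_width': 0.09375271107428927} -0.0188
scene [[0.42, -0.91, -0.01], [-0.66, -0.29, -0.69], [0.63, 0.3, -0.72]] [-0.28228051  0.42826149  0.68479645]
nut_center 0.67 306 242 [ 0.5223 -0.0526  0.134 ]
valve_tip 0.72 307 231 [ 0.5167 -0.0584  0.168 ]
air_tank 0.66 322 299 [ 0.5142 -0.0849  0.    ]
pliers 0.77 293 352 [ 0.3902 -0.0865  0.    ]
brush 0.93 329 213 [ 0.7354 -0.0031  0.    ]
brush 0.19 321 299 [ 0.5133 -0.0833  0.    ]
eye_loupe 0.71 203 324 [0.3762 0.089  0.    ]
punch 0.54 399 233 [ 0.7387 -0.1621 -0.    ]
top [[-0.02, -1.0, -0.03], [-0.99, 0.03, -0.16], [0.16, 0.03, -0.99]] [-0.02003691  0.55898155  1.0646128 ]
nut_center 0.62 335 252 [ 0.5135 -0.0557  0.134 ]
valve_tip 0.67 338 246 [ 0.5212 -0.0613  0.168 ]
air_tank 0.83 349 258 [ 0.5187 -0.0838  0.    ]
pliers 0.59 356 319 [ 0.3927 -0.0936  0.    ]
brush 0.6 311 160 [ 0.7327 -0.0074  0.    ]
eye_loupe 0.81 271 329 [ 0.3767  0.0809 -0.    ]
punch 0.65 386 160 [ 0.7278 -0.1687  0.    ]
```

View pics/scene0.png

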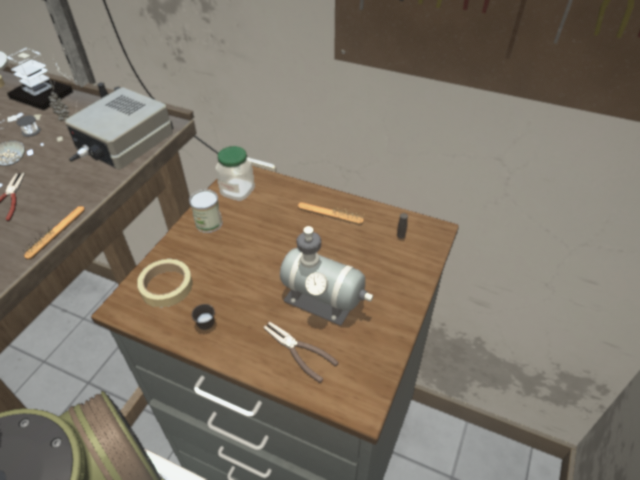

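View pics/top0.png

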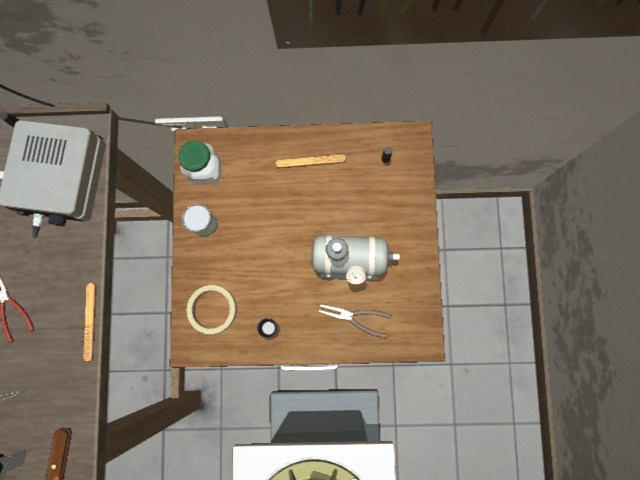

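```bash
python3 - <<'E'
from h import *
for n in ("scene","top"):
    p=cams.camera(n); d=p["depth"]
    R=cv2.Rodrigues(np.array(p["rvec"],float))[0]; t=np.array(p["tvec"],float).ravel()
    v,u=np.mgrid[0:480,0:640]
    P=np.stack([(u-p["cx"])/p["fx"]*d,(v-p["cy"])/p["fy"]*d,d],-1).reshape(-1,3)
    W=(P-t)@R; ok=(d.ravel()>0)&(np.hypot(W[:,0]-.518,W[:,1]+.057)<.035); W=W[ok]
    for a,b in ((.160,.18),(.139,.15),(.128,.139)):
        s=W[(W[:,2]>a)&(W[:,2]<b)]
        if len(s): print(n,a,len(s),s.min(0).round(4),s.max(0).round(4),np.median(s,0).round(4))
    s=W[(W[:,2]>.125)]; h,e=np.histogram(s[:,2],np.arange(.125,.18,.002)); print(dict(zip(e.round(3).tolist(),h.tolist())))
E
```

```text
scene 0.16 77 [ 0.5116 -0.0664  0.1602] [ 0.5279 -0.0518  0.1705] [ 0.5179 -0.06    0.1675]
scene 0.139 308 [ 0.4991 -0.0794  0.1392] [ 0.5394 -0.0385  0.15  ] [ 0.5138 -0.0633  0.1453]
scene 0.128 98 [ 0.4985 -0.0795  0.1282] [ 0.53   -0.0419  0.1389] [ 0.5036 -0.0675  0.1332]
{0.125: 0, 0.127: 11, 0.129: 17, 0.131: 25, 0.133: 12, 0.135: 22, 0.137: 16, 0.139: 20, 0.141: 27, 0.143: 86, 0.145: 146, 0.147: 27, 0.149: 4, 0.151: 5, 0.153: 0, 0.155: 4, 0.157: 9, 0.159: 9, 0.161: 5, 0.163: 8, 0.165: 10, 0.167: 43, 0.169: 6, 0.171: 0, 0.173: 0, 0.175: 0, 0.177: 0}
top 0.16 66 [ 0.5117 -0.065   0.1604] [ 0.5265 -0.0506  0.1715] [ 0.5188 -0.0578  0.1681]
top 0.139 323 [ 0.4987 -0.0779  0.1395] [ 0.5391 -0.0374  0.1499] [ 0.517  -0.058   0.1458]
top 0.128 18 [ 0.4993 -0.0777  0.1296] [ 0.522  -0.0373  0.138 ] [ 0.5037 -0.0533  0.1346]
{0.125: 0, 0.127: 0, 0.129: 4, 0.131: 1, 0.133: 5, 0.135: 5, 0.137: 3, 0.139: 8, 0.141: 26, 0.143: 86, 0.145: 115, 0.147: 76, 0.149: 16, 0.151: 1, 0.153: 0, 0.155: 0, 0.157: 1, 0.159: 1, 0.161: 1, 0.163: 7, 0.165: 11, 0.167: 26, 0.169: 18, 0.171: 2, 0.173: 0, 0.175: 0, 0.177: 0}
```

The valve stands upright at about (0.519, -0.058). The scene view shows its cap at pixel (308,231) and the nut at (308,242); the top view shows them at (337,247). The nut's top is at about 0.1455, so it is already roughly 1 rad open. The tools are well away from the tank. I'll travel over high and wind joint 6 to its positive side.

servo_tool --pt "0.01 -0.02 0.01 0 0 -0.12 1" --pt "0.025 -0.045 0.02 0 0 -0.24 1" --pt "0.04 -0.07 0.03 0 0 -0.36 1" --pt "0.055 -0.095 0.04 0 0 -0.48 1" --pt "0.07 -0.12 0.045 0 0 -0.6 1" --pt "0.085 -0.145 0.045 0 0 -0.72 1" --pt "0.1 -0.17 0.045 0 0 -0.84 1" --pt "0.115 -0.195 0.045 0 0 -0.96 1" --newtons 30

```text
time_s: 1.57
ee_pos: [0.3163, 0.3158, 0.2507]
eef_rot: [3.141, -0.0, 1.802]
force: [0.3, -0.4, 0.2]
grip_width: 0.0938
```

servo_tool --pt "0.015 -0.025 0 0 0 -0.12 1" --pt "0.03 -0.05 0 0 0 -0.24 1" --pt "0.045 -0.08 0 0 0 -0.36 1" --pt "0.06 -0.11 0 0 0 -0.48 1" --pt "0.075 -0.135 0 0 0 -0.6 1" --pt "0.09 -0.16 0 0 0 -0.72 1" --pt "0.105 -0.185 0 0 0 -0.84 1" --pt "0.12 -0.21 0 0 0 -0.96 1"

```text
time_s: 2.23
ee_pos: [0.4368, 0.1043, 0.2509]
eef_rot: [3.141, -0.001, 0.836]
force: [-0.5, 1.0, 0.4]
grip_width: 0.0941
```

servo_tool --pt "0.012 -0.022 0 0 0 -0.12 1" --pt "0.024 -0.044 0 0 0 -0.24 1" --pt "0.036 -0.066 0 0 0 -0.36 1" --pt "0.048 -0.09 0 0 0 -0.48 1" --pt "0.06 -0.115 0 0 0 -0.6 1" --pt "0.07 -0.14 0 0 0 -0.72 1" --pt "0.078 -0.155 0 0 0 -0.84 1" --pt "0.082 -0.162 0 0 0 -0.96 1"

```text
time_s: 2.9
ee_pos: [0.5194, -0.0597, 0.2507]
eef_rot: [3.141, -0.0, -0.132]
force: [0.1, 0.2, -0.2]
grip_width: 0.0935
```

servo_tool --pt "0 0 -0.02 0 0 -0.1 1" --pt "0 0 -0.04 0 0 -0.2 1" --pt "0 0 -0.06 0 0 -0.3 1" --pt "0 0 -0.06 0 0 -0.4 1" --pt "0 0 -0.06 0 0 -0.5 1" --pt "0 0 -0.06 0 0 -0.6 1" --pt "0 0 -0.06 0 0 -0.6 1" --pt "0 0 -0.06 0 0 -0.6 1"

```text
time_s: 3.57
ee_pos: [0.5194, -0.0597, 0.1907]
eef_rot: [3.141, -0.0, -0.729]
force: [0.9, 1.0, 0.1]
grip_width: 0.0942
```

```bash
python3 - <<'E'
from h import *
o=ctrl.get_obs(); print(o["ee_pos"],o["qpos"].round(3),o["eef_rot"])
p=cams.camera("scene"); save(p,"s1.png")
E
```

```text
[ 0.51939454 -0.05966975  0.19067135] [-1.840e-01  2.520e-01  1.617e+00 -1.000e-03  1.272e+00  2.116e+00] [ 3.14065045e+00 -4.75750565e-04 -7.28623116e-01]
```

View pics/s1.png

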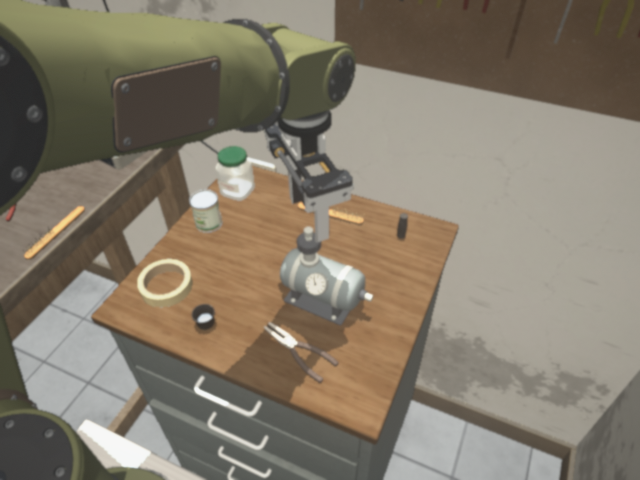

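The open fingers straddle the cap (308,233) with nothing in the way. I'll go down and grip.

servo_tool --pt "-0.0005 0.001 -0.015 0 0 0 1" --pt "-0.0005 0.001 -0.03 0 0 0 1" --pt "-0.0005 0.001 -0.045 0 0 0 1" --pt "-0.0005 0.001 -0.06 0 0 0 1" --pt "-0.0005 0.001 -0.072 0 0 0 1" --pt "-0.0005 0.001 -0.072 0 0 0 -1" --pt "-0.0005 0.001 -0.072 0 0 0 -1" --pt "-0.0005 0.001 -0.072 0 0 0 -1" --newtons 25

```text
time_s: 4.28
ee_pos: [0.5193, -0.0587, 0.1196]
eef_rot: [3.141, -0.001, -0.727]
force: [0.3, 0.2, -1.2]
grip_width: 0.0775
```

servo_tool --pt "0 0 0 0 0 0 -1" --pt "0 0 0 0 0 0 -1" --pt "0 0 0 0 0 0 -1" --pt "0 0 0 0 0 0 -1" --pt "0 0 0 0 0 0 -1" --pt "0 0 0 0 0 0 -1" --pt "0 0 0 0 0 0 -1" --pt "0 0 0 0 0 0 -1"

```text
time_s: 4.95
ee_pos: [0.5199, -0.0582, 0.1199]
eef_rot: [-3.14, -0.002, -0.727]
force: [3.8, 5.1, 0.5]
grip_width: 0.0414
```

servo_tool --pt "0 0 0.0001 0 0 0.12 -1" --pt "0 0 0.0003 0 0 0.24 -1" --pt "0 0 0.0004 0 0 0.36 -1" --pt "0 0 0.0005 0 0 0.48 -1" --pt "0 0 0.0007 0 0 0.6 -1" --pt "0 0 0.0008 0 0 0.72 -1" --pt "0 0 0.0009 0 0 0.84 -1" --pt "0 0 0.0011 0 0 0.96 -1"

```text
time_s: 5.62
ee_pos: [0.5199, -0.0583, 0.121]
eef_rot: [-3.141, -0.002, 0.239]
force: [1.2, -1.3, -1.1]
grip_width: 0.0416
```

```bash
python3 - <<'E'
from h import *
o=ctrl.get_obs(); print(o)
E
```

```text
{'time_s': 5.6167, 'qpos': array([-0.18262091,  0.32688887,  1.69352911,  0.00198267,  1.11967715,
        1.14809964]), 'joint_vel': array([-2.11369536e-03, -6.81511295e-04, -3.63655900e-03,  1.66089697e-03,
        6.40729170e-03, -1.43293191e+00]), 'tau': array([  0.5708242 , -51.99334502, -32.09291339,   0.33259397,
         0.1830269 ,   2.94556372]), 'ee_pos': array([ 0.51991941, -0.05830797,  0.12097299]), 'eef_rot': array([-3.14057820e+00, -2.09751298e-03,  2.39211663e-01]), 'force': array([ 1.15062747, -1.31718536, -1.06783296]), 'moment': array([-0.35785655,  0.04642174, -0.08485369]), 'grip_width': 0.041627457237236105}
```

Light, even torque (about 0.08 N m), so the nut is turning with the fingers. I'll continue.

servo_tool --pt "0 0 0.0001 0 0 0.12 -1" --pt "0 0 0.0003 0 0 0.24 -1" --pt "0 0 0.0004 0 0 0.36 -1" --pt "0 0 0.0005 0 0 0.48 -1" --pt "0 0 0.0007 0 0 0.6 -1" --pt "0 0 0.0008 0 0 0.72 -1" --pt "0 0 0.0009 0 0 0.84 -1" --pt "0 0 0.0011 0 0 0.96 -1"

```text
time_s: 6.28
ee_pos: [0.5201, -0.0585, 0.1221]
eef_rot: [-3.141, -0.002, 1.205]
force: [1.8, -1.2, -2.6]
grip_width: 0.0421
```

servo_tool --pt "0 0 0.0001 0 0 0.12 -1" --pt "0 0 0.0003 0 0 0.24 -1" --pt "0 0 0.0004 0 0 0.36 -1" --pt "0 0 0.0005 0 0 0.48 -1" --pt "0 0 0.0007 0 0 0.6 -1" --pt "0 0 0.0008 0 0 0.72 -1" --pt "0 0 0.0009 0 0 0.84 -1" --pt "0 0 0.0011 0 0 0.96 -1"

```text
time_s: 6.95
ee_pos: [0.5204, -0.0584, 0.1232]
eef_rot: [3.141, -0.002, 2.171]
force: [1.0, 0.2, -2.9]
grip_width: 0.0413
```

servo_tool --pt "0 0 0.0001 0 0 0.12 -1" --pt "0 0 0.0003 0 0 0.24 -1" --pt "0 0 0.0004 0 0 0.36 -1" --pt "0 0 0.0005 0 0 0.48 -1" --pt "0 0 0.0007 0 0 0.6 -1" --pt "0 0 0.0008 0 0 0.72 -1" --pt "0 0 0.0009 0 0 0.84 -1" --pt "0 0 0.0011 0 0 0.96 -1"

```text
time_s: 7.62
ee_pos: [0.5204, -0.0582, 0.1242]
eef_rot: [3.141, -0.002, 3.137]
force: [0.9, 2.0, -0.9]
grip_width: 0.0413
```

servo_tool --pt "0 0 0.0001 0 0 0.12 -1" --pt "0 0 0.0003 0 0 0.24 -1" --pt "0 0 0.0004 0 0 0.36 -1" --pt "0 0 0.0005 0 0 0.48 -1" --pt "0 0 0.0005 0 0 0.48 -1" --pt "0 0 0.0005 0 0 0.48 0.3" --pt "0 0 0.0005 0 0 0.48 0.3" --pt "0 0 0.0005 0 0 0.48 0.3"

```text
time_s: 8.28
ee_pos: [0.5205, -0.0582, 0.1247]
eef_rot: [3.141, -0.002, -2.669]
force: [0.3, -0.1, -0.6]
grip_width: 0.058
```

```bash
cat > m.py <<'E'
from h import *
import sys
o=ctrl.get_obs(); print(o["qpos"].round(3),o["moment"].round(3),o["ee_pos"].round(4))
tag=sys.argv[1]
for n in ("scene","top"):
    p=cams.camera(n); d=p["depth"]; save(p,n+tag+".png")
    R=cv2.Rodrigues(np.array(p["rvec"],float))[0]; t=np.array(p["tvec"],float).ravel()
    v,u=np.mgrid[0:480,0:640]
    P=np.stack([(u-p["cx"])/p["fx"]*d,(v-p["cy"])/p["fy"]*d,d],-1).reshape(-1,3)
    W=(P-t)@R; ok=(d.ravel()>0)&(np.hypot(W[:,0]-.519,W[:,1]+.058)<.022); W=W[ok]
    s=W[(W[:,2]>.125)]; h,e=np.histogram(s[:,2],np.arange(.125,.18,.002)); print(n,dict(zip(e.round(3).tolist(),h.tolist())))
    c=W[W[:,2]>.163]
    if len(c): print(np.median(c,0).round(4))
E
python3 m.py 2
```

```text
[-1.810e-01  3.250e-01  1.686e+00 -1.000e-03  1.132e+00 -2.224e+00] [ 0.025  0.03  -0.01 ] [ 0.5205 -0.0582  0.1247]
scene {0.125: 3, 0.127: 0, 0.129: 0, 0.131: 3, 0.133: 14, 0.135: 22, 0.137: 20, 0.139: 17, 0.141: 15, 0.143: 21, 0.145: 22, 0.147: 60, 0.149: 140, 0.151: 62, 0.153: 3, 0.155: 3, 0.157: 6, 0.159: 11, 0.161: 6, 0.163: 8, 0.165: 15, 0.167: 28, 0.169: 15, 0.171: 0, 0.173: 0, 0.175: 0, 0.177: 0}
[ 0.5151 -0.0611  0.4299]
top {0.125: 0, 0.127: 0, 0.129: 0, 0.131: 0, 0.133: 0, 0.135: 0, 0.137: 2, 0.139: 0, 0.141: 1, 0.143: 1, 0.145: 1, 0.147: 1, 0.149: 3, 0.151: 0, 0.153: 0, 0.155: 0, 0.157: 0, 0.159: 0, 0.161: 0, 0.163: 0, 0.165: 0, 0.167: 0, 0.169: 0, 0.171: 0, 0.173: 0, 0.175: 0, 0.177: 0}
[ 0.518  -0.0579  0.4309]
```

```bash
python3 -c "
import cv2;i=cv2.imread('pics/scene2.png')[180:330,230:420];cv2.imwrite('pics/c2.png',cv2.resize(i,None,fx=4,fy=4,interpolation=2))"
```

```text
(no output)
```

View pics/c2.png

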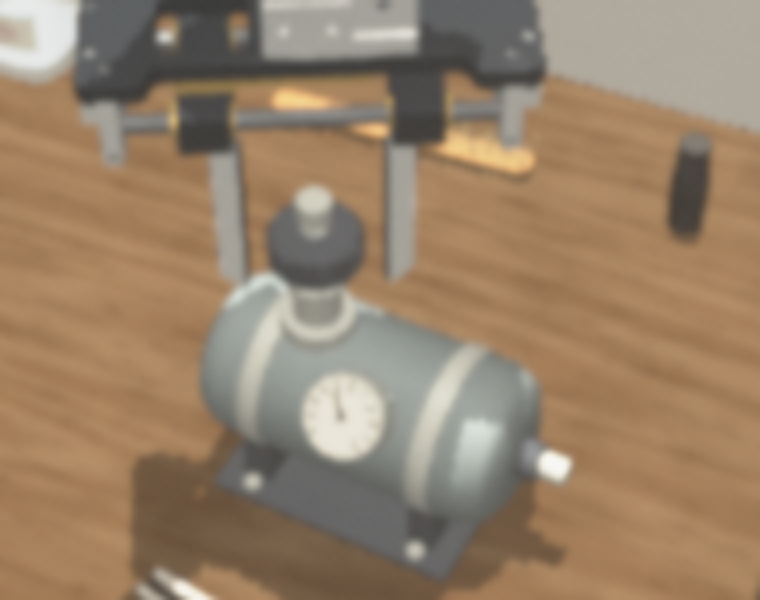

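The nut top rose from about 0.1455 to about 0.150, as expected. In the crop, the nut (315,240) stands clear of both fingers. I'll rewind with the jaws at 58 mm.

servo_tool --pt "0 0 0 0 0 -0.12 0.3" --pt "0 0 0 0 0 -0.24 0.3" --pt "0 0 0 0 0 -0.36 0.3" --pt "0 0 0 0 0 -0.48 0.3" --pt "0 0 0 0 0 -0.6 0.3" --pt "0 0 0 0 0 -0.72 0.3" --pt "0 0 0 0 0 -0.84 0.3" --pt "0 0 0 0 0 -0.96 0.3"

```text
time_s: 9.05
ee_pos: [0.5205, -0.0583, 0.1248]
eef_rot: [3.141, -0.002, 2.648]
force: [-0.2, 0.5, -0.5]
grip_width: 0.0608
```

servo_tool --pt "0 0 0 0 0 -0.12 0.3" --pt "0 0 0 0 0 -0.24 0.3" --pt "0 0 0 0 0 -0.36 0.3" --pt "0 0 0 0 0 -0.48 0.3" --pt "0 0 0 0 0 -0.6 0.3" --pt "0 0 0 0 0 -0.72 0.3" --pt "0 0 0 0 0 -0.84 0.3" --pt "0 0 0 0 0 -0.96 0.3"

```text
time_s: 9.72
ee_pos: [0.5204, -0.0583, 0.1247]
eef_rot: [3.141, -0.002, 1.681]
force: [0.5, -0.3, 0.4]
grip_width: 0.0612
```

servo_tool --pt "0 0 0 0 0 -0.12 0.3" --pt "0 0 0 0 0 -0.24 0.3" --pt "0 0 0 0 0 -0.36 0.3" --pt "0 0 0 0 0 -0.48 0.3" --pt "0 0 0 0 0 -0.6 0.3" --pt "0 0 0 0 0 -0.72 0.3" --pt "0 0 0 0 0 -0.84 0.3" --pt "0 0 0 0 0 -0.96 0.3"

```text
time_s: 10.38
ee_pos: [0.5205, -0.0583, 0.1248]
eef_rot: [3.141, -0.002, 0.713]
force: [-0.1, -0.4, -0.3]
grip_width: 0.0612
```

servo_tool --pt "0 0 0 0 0 -0.12 0.3" --pt "0 0 0 0 0 -0.24 0.3" --pt "0 0 0 0 0 -0.36 0.3" --pt "0 0 0 0 0 -0.48 0.3" --pt "0 0 0 0 0 -0.6 0.3" --pt "0 0 0 0 0 -0.72 0.3" --pt "0 0 0 0 0 -0.84 0.3" --pt "0 0 0 0 0 -0.96 0.3"

```text
time_s: 11.05
ee_pos: [0.5205, -0.0584, 0.1248]
eef_rot: [3.141, -0.002, -0.254]
force: [0.4, -1.1, -0.3]
grip_width: 0.0612
```

servo_tool --pt "0 0 0.0005 0 0 -0.12 0.3" --pt "0 0 0.001 0 0 -0.24 0.3" --pt "0 0 0.001 0 0 -0.36 0.3" --pt "0 0 0.001 0 0 -0.48 0.3" --pt "0 0 0.001 0 0 -0.56 0.3" --pt "0 0 0.001 0 0 -0.56 -1" --pt "0 0 0.001 0 0 -0.56 -1" --pt "0 0 0.001 0 0 -0.56 -1"

```text
time_s: 11.72
ee_pos: [0.5205, -0.0584, 0.1258]
eef_rot: [3.141, -0.002, -0.811]
force: [0.2, -0.4, 0.1]
grip_width: 0.0442
```

servo_tool --pt "0 0 0 0 0 0 -1" --pt "0 0 0 0 0 0 -1" --pt "0 0 0 0 0 0 -1" --pt "0 0 0 0 0 0 -1" --pt "0 0 0 0 0 0 -1" --pt "0 0 0 0 0 0 -1" --pt "0 0 0 0 0 0 -1" --pt "0 0 0 0 0 0 -1"

```text
time_s: 12.38
ee_pos: [0.5204, -0.0584, 0.1258]
eef_rot: [3.141, -0.002, -0.811]
force: [-2.3, -1.5, 0.3]
grip_width: 0.0417
```

```bash
python3 m.py 3
```

```text
[-1.810e-01  3.230e-01  1.687e+00 -2.000e-03  1.131e+00  2.202e+00] [-0.199  0.454 -0.005] [ 0.5204 -0.0584  0.1258]
scene {0.125: 1, 0.127: 0, 0.129: 0, 0.131: 2, 0.133: 5, 0.135: 10, 0.137: 8, 0.139: 7, 0.141: 13, 0.143: 5, 0.145: 11, 0.147: 17, 0.149: 30, 0.151: 10, 0.153: 1, 0.155: 0, 0.157: 1, 0.159: 0, 0.161: 0, 0.163: 0, 0.165: 0, 0.167: 0, 0.169: 0, 0.171: 0, 0.173: 0, 0.175: 0, 0.177: 0}
[ 0.5135 -0.0623  0.2872]
top {0.125: 0, 0.127: 0, 0.129: 0, 0.131: 0, 0.133: 0, 0.135: 0, 0.137: 0, 0.139: 0, 0.141: 0, 0.143: 0, 0.145: 0, 0.147: 0, 0.149: 0, 0.151: 0, 0.153: 0, 0.155: 0, 0.157: 0, 0.159: 0, 0.161: 0, 0.163: 0, 0.165: 0, 0.167: 0, 0.169: 0, 0.171: 0, 0.173: 0, 0.175: 0, 0.177: 0}
[ 0.5182 -0.0579  0.432 ]
```

servo_tool --pt "0 0 0.0001 0 0 0.12 -1" --pt "0 0 0.0003 0 0 0.24 -1" --pt "0 0 0.0004 0 0 0.36 -1" --pt "0 0 0.0005 0 0 0.48 -1" --pt "0 0 0.0007 0 0 0.6 -1" --pt "0 0 0.0008 0 0 0.72 -1" --pt "0 0 0.0009 0 0 0.84 -1" --pt "0 0 0.0011 0 0 0.96 -1"

```text
time_s: 13.15
ee_pos: [0.5205, -0.0582, 0.1269]
eef_rot: [3.141, -0.002, 0.155]
force: [-0.7, 0.2, -0.4]
grip_width: 0.0414
```

servo_tool --pt "0 0 0.0001 0 0 0.12 -1" --pt "0 0 0.0003 0 0 0.24 -1" --pt "0 0 0.0004 0 0 0.36 -1" --pt "0 0 0.0005 0 0 0.48 -1" --pt "0 0 0.0007 0 0 0.6 -1" --pt "0 0 0.0008 0 0 0.72 -1" --pt "0 0 0.0009 0 0 0.84 -1" --pt "0 0 0.0011 0 0 0.96 -1"

```text
time_s: 13.82
ee_pos: [0.5204, -0.058, 0.1279]
eef_rot: [3.142, -0.002, 1.121]
force: [-2.2, 1.3, 0.8]
grip_width: 0.0414
```

servo_tool --pt "0 0 0.0001 0 0 0.12 -1" --pt "0 0 0.0003 0 0 0.24 -1" --pt "0 0 0.0004 0 0 0.36 -1" --pt "0 0 0.0005 0 0 0.48 -1" --pt "0 0 0.0007 0 0 0.6 -1" --pt "0 0 0.0008 0 0 0.72 -1" --pt "0 0 0.0009 0 0 0.84 -1" --pt "0 0 0.0011 0 0 0.96 -1"

```text
time_s: 14.48
ee_pos: [0.5201, -0.0579, 0.1289]
eef_rot: [-3.141, -0.003, 2.086]
force: [-3.5, -0.7, 1.9]
grip_width: 0.0415
```

```bash
python3 -c "
from h import *
o=ctrl.get_obs();print(o['qpos'].round(3),o['moment'].round(3),o['force'].round(2))"
```

```text
[-0.182  0.32   1.683  0.002  1.141 -0.698] [-0.268  0.589 -0.072] [-3.53 -0.66  1.88]
```

Not at the stop yet. I'll turn on in smaller steps, watching the torque.

servo_tool --pt "0 0 0.0001 0 0 0.1 -1" --pt "0 0 0.0002 0 0 0.2 -1" --pt "0 0 0.0003 0 0 0.3 -1" --pt "0 0 0.0004 0 0 0.4 -1" --pt "0 0 0.0006 0 0 0.5 -1" --pt "0 0 0.0007 0 0 0.6 -1" --pt "0 0 0.0008 0 0 0.7 -1" --pt "0 0 0.0008 0 0 0.7 -1"

```text
time_s: 15.15
ee_pos: [0.52, -0.058, 0.1297]
eef_rot: [-3.141, -0.003, 2.791]
force: [-2.4, -3.0, 0.1]
grip_width: 0.0415
```

```bash
python3 -c "
from h import *
o=ctrl.get_obs();print(o['qpos'].round(3),o['moment'].round(3),o['force'].round(2))"
```

```text
[-0.181  0.319  1.682 -0.     1.144 -1.401] [-0.447  0.475  0.018] [-2.35 -2.98  0.08]
```

servo_tool --pt "0 0 0.0001 0 0 0.06 -1" --pt "0 0 0.0001 0 0 0.12 -1" --pt "0 0 0.0002 0 0 0.18 -1" --pt "0 0 0.0003 0 0 0.24 -1" --pt "0 0 0.0003 0 0 0.3 -1" --pt "0 0 0.0004 0 0 0.36 -1" --pt "0 0 0.0004 0 0 0.4 -1" --pt "0 0 0.0004 0 0 0.4 -1"

```text
time_s: 15.82
ee_pos: [0.5201, -0.0581, 0.1298]
eef_rot: [-3.141, -0.003, -3.094]
force: [1.3, -2.2, -4.3]
grip_width: 0.0414
```

```bash
python3 -c "
from h import *
o=ctrl.get_obs();print(o['qpos'].round(3),o['moment'].round(3),o['force'].round(2))"
```

```text
[-0.181  0.319  1.682 -0.002  1.144 -1.798] [-0.464 -0.219 -0.438] [ 1.3  -2.24 -4.27]
```

The moment jumped to -0.44 N m and the rise stopped, so the nut is at its stop. I'll open and look.

servo_tool --pt "0 0 0 0 0 0 0.3" --pt "0 0 0 0 0 0 0.3" --pt "0 0 0 0 0 0 0.3" --pt "0 0 0 0 0 0 0.3" --pt "0 0 0 0 0 0 0.3" --pt "0 0 0 0 0 0 0.3" --pt "0 0 0 0 0 0 0.3" --pt "0 0 0 0 0 0 0.3"

```text
time_s: 16.48
ee_pos: [0.5201, -0.0581, 0.1299]
eef_rot: [-3.141, -0.003, -3.094]
force: [0.3, -0.3, 0.3]
grip_width: 0.0611
```

```bash
python3 m.py 4;  python3 -c "
import cv2;i=cv2.imread('pics/scene4.png')[180:330,230:420];cv2.imwrite('pics/c4.png',cv2.resize(i,None,fx=4,fy=4,interpolation=2))"
```

```text
[-0.181  0.319  1.682 -0.002  1.144 -1.798] [ 0.013  0.037 -0.02 ] [ 0.5201 -0.0581  0.1299]
scene {0.125: 7, 0.127: 1, 0.129: 0, 0.131: 0, 0.133: 1, 0.135: 5, 0.137: 16, 0.139: 20, 0.141: 18, 0.143: 17, 0.145: 21, 0.147: 20, 0.149: 25, 0.151: 46, 0.153: 127, 0.155: 75, 0.157: 8, 0.159: 9, 0.161: 9, 0.163: 5, 0.165: 23, 0.167: 26, 0.169: 11, 0.171: 0, 0.173: 0, 0.175: 0, 0.177: 0}
[ 0.515  -0.0587  0.4351]
top {0.125: 0, 0.127: 0, 0.129: 0, 0.131: 0, 0.133: 0, 0.135: 0, 0.137: 1, 0.139: 3, 0.141: 0, 0.143: 0, 0.145: 0, 0.147: 0, 0.149: 1, 0.151: 3, 0.153: 4, 0.155: 3, 0.157: 0, 0.159: 0, 0.161: 0, 0.163: 0, 0.165: 0, 0.167: 0, 0.169: 0, 0.171: 0, 0.173: 0, 0.175: 0, 0.177: 0}
[ 0.5179 -0.058   0.4361]
```

View pics/c4.png

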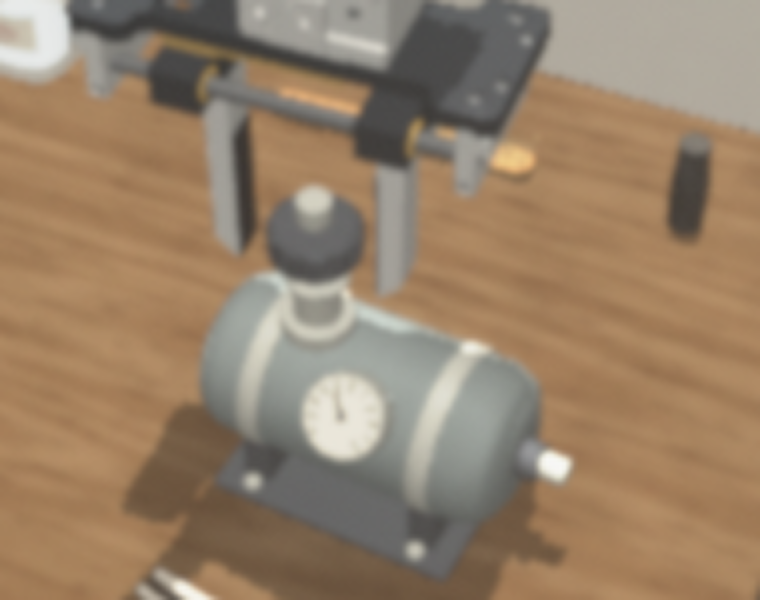

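The nut top is at about 0.1545, which is the expected stop height, right under the cap (315,200). Next I'll raise the tool, shut the fingers and press the cap.

servo_tool --pt "0 0 0.02 0 0 0 0.3" --pt "0 0 0.04 0 0 0 0.3" --pt "0 0 0.058 0 0 0 0.3" --pt "0 0 0.058 0 0 0 -1" --pt "0 0 0.058 0 0 0 -1" --pt "0 0 0.058 0 0 0 -1" --pt "0 0 0.058 0 0 0 -1" --pt "0 0 0.058 0 0 0 -1"

```text
time_s: 17.25
ee_pos: [0.5197, -0.0581, 0.1869]
eef_rot: [-3.141, -0.004, -3.094]
force: [-0.1, -0.2, 0.5]
grip_width: 0.0313
```

servo_tool --pt "0 0 0 0 0 0 -1" --pt "0 0 0 0 0 0 -1" --pt "0 0 0 0 0 0 -1" --pt "0 0 0 0 0 0 -1" --pt "0 0 0 0 0 0 -1" --pt "0 0 0 0 0 0 -1" --pt "0 0 0 0 0 0 -1" --pt "0 0 0 0 0 0 -1"

```text
time_s: 17.92
ee_pos: [0.5198, -0.0581, 0.1869]
eef_rot: [-3.141, -0.004, -3.094]
force: [0.4, -0.0, -0.9]
grip_width: 0.0004
```

```bash
python3 m.py 5;  python3 -c "
import cv2;i=cv2.imread('pics/scene5.png')[180:330,230:420];cv2.imwrite('pics/c5.png',cv2.resize(i,None,fx=4,fy=4,interpolation=2))"
```

```text
[-1.810e-01  2.580e-01  1.618e+00 -1.000e-03  1.269e+00 -1.798e+00] [ 0.051  0.018 -0.003] [ 0.5198 -0.0581  0.1869]
scene {0.125: 5, 0.127: 0, 0.129: 0, 0.131: 0, 0.133: 0, 0.135: 7, 0.137: 10, 0.139: 19, 0.141: 16, 0.143: 23, 0.145: 22, 0.147: 14, 0.149: 27, 0.151: 43, 0.153: 132, 0.155: 75, 0.157: 6, 0.159: 7, 0.161: 10, 0.163: 9, 0.165: 12, 0.167: 35, 0.169: 10, 0.171: 0, 0.173: 0, 0.175: 0, 0.177: 0}
[ 0.5113 -0.0596  0.264 ]
top {0.125: 0, 0.127: 0, 0.129: 0, 0.131: 0, 0.133: 0, 0.135: 0, 0.137: 2, 0.139: 1, 0.141: 3, 0.143: 2, 0.145: 2, 0.147: 1, 0.149: 3, 0.151: 4, 0.153: 11, 0.155: 6, 0.157: 2, 0.159: 0, 0.161: 0, 0.163: 0, 0.165: 0, 0.167: 0, 0.169: 0, 0.171: 0, 0.173: 0, 0.175: 0, 0.177: 0}
[ 0.518  -0.0579  0.4931]
```

View pics/c5.png

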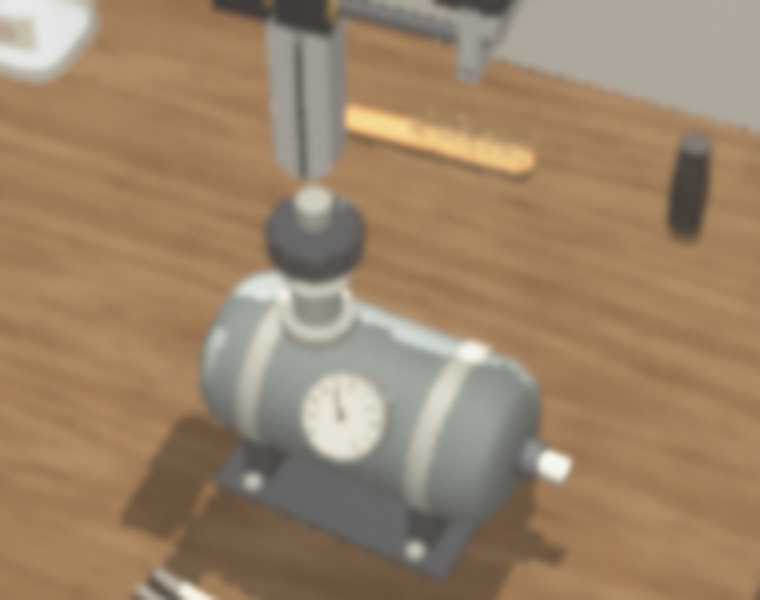

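The shut fingers (crop 305,175) are right above the cap (315,200). Down to the cap, then press slowly.

servo_tool --pt "0 0 -0.005 0 0 0 -1" --pt "0 0 -0.01 0 0 0 -1" --pt "0 0 -0.014 0 0 0 -1" --pt "0 0 -0.017 0 0 0 -1" --pt "0 0 -0.02 0 0 0 -1" --pt "0 0 -0.022 0 0 0 -1" --pt "0 0 -0.023 0 0 0 -1" --pt "0 0 -0.023 0 0 0 -1"

```text
time_s: 18.68
ee_pos: [0.5196, -0.058, 0.1639]
eef_rot: [-3.141, -0.004, -3.094]
force: [-2.7, 1.4, 4.0]
grip_width: 0.0001
```

servo_tool --pt "0 0 -0.001 0 0 0 -1" --pt "0 0 -0.002 0 0 0 -1" --pt "0 0 -0.003 0 0 0 -1" --pt "0 0 -0.0035 0 0 0 -1" --pt "0 0 -0.004 0 0 0 -1" --pt "0 0 -0.004 0 0 0 -1" --pt "0 0 -0.004 0 0 0 -1" --pt "0 0 -0.004 0 0 0 -1"

```text
time_s: 19.35
ee_pos: [0.5197, -0.0581, 0.1603]
eef_rot: [-3.141, -0.004, -3.094]
force: [-3.7, 1.1, 6.5]
grip_width: 0.0007
```

```bash
python3 m.py 6;  python3 -c "
import cv2;i=cv2.imread('pics/scene6.png')[180:330,230:420];cv2.imwrite('pics/c6.png',cv2.resize(i,None,fx=4,fy=4,interpolation=2))
from h import *
print(ctrl.get_obs()['force'])"
```

```text
[-0.181  0.285  1.65  -0.002  1.211 -1.798] [0.154 0.715 0.061] [ 0.5197 -0.0581  0.1603]
scene {0.125: 1, 0.127: 4, 0.129: 8, 0.131: 22, 0.133: 19, 0.135: 14, 0.137: 25, 0.139: 18, 0.141: 19, 0.143: 53, 0.145: 125, 0.147: 70, 0.149: 7, 0.151: 5, 0.153: 11, 0.155: 11, 0.157: 2, 0.159: 4, 0.161: 6, 0.163: 3, 0.165: 9, 0.167: 6, 0.169: 15, 0.171: 20, 0.173: 15, 0.175: 14, 0.177: 18}
[ 0.5114 -0.0596  0.2413]
top {0.125: 0, 0.127: 0, 0.129: 0, 0.131: 0, 0.133: 0, 0.135: 0, 0.137: 1, 0.139: 1, 0.141: 1, 0.143: 3, 0.145: 2, 0.147: 3, 0.149: 1, 0.151: 0, 0.153: 0, 0.155: 0, 0.157: 0, 0.159: 0, 0.161: 0, 0.163: 0, 0.165: 0, 0.167: 0, 0.169: 0, 0.171: 0, 0.173: 0, 0.175: 0, 0.177: 0}
[ 0.5181 -0.0578  0.4664]
[-3.79605437  1.04991566  7.60628751]
```

View pics/c6.png

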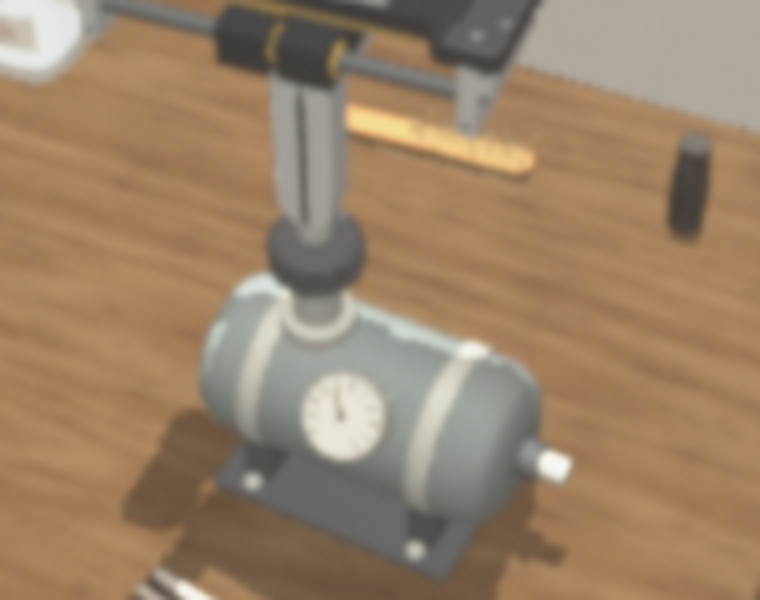

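The nut and stem went down by about 8 mm (nut top now about 0.1465). I'll press a touch more, hold for over a second, then release.

servo_tool --pt "0 0 -0.0005 0 0 0 -1" --pt "0 0 -0.001 0 0 0 -1" --pt "0 0 -0.001 0 0 0 -1" --pt "0 0 -0.001 0 0 0 -1" --pt "0 0 -0.001 0 0 0 -1" --pt "0 0 -0.001 0 0 0 -1" --pt "0 0 -0.001 0 0 0 -1" --pt "0 0 -0.001 0 0 0 -1"

```text
time_s: 20.12
ee_pos: [0.5198, -0.0581, 0.1602]
eef_rot: [-3.141, -0.003, -3.094]
force: [-6.7, 1.7, 11.7]
grip_width: 0.0004
```

servo_tool --pt "0 0 -0.0003 0 0 0 -1" --pt "0 0 -0.0003 0 0 0 -1" --pt "0 0 -0.0003 0 0 0 -1" --pt "0 0 -0.0003 0 0 0 -1" --pt "0 0 -0.0003 0 0 0 -1" --pt "0 0 -0.0003 0 0 0 -1" --pt "0 0 -0.0003 0 0 0 -1" --pt "0 0 -0.0003 0 0 0 -1"

```text
time_s: 20.78
ee_pos: [0.5198, -0.0581, 0.1603]
eef_rot: [-3.141, -0.003, -3.094]
force: [-4.1, 2.0, 7.4]
grip_width: 0.0003
```

servo_tool --pt "0 0 0.003 0 0 0 -1" --pt "0 0 0.006 0 0 0 -1" --pt "0 0 0.009 0 0 0 -1" --pt "0 0 0.015 0 0 0 -1" --pt "0 0 0.03 0 0 0 -1" --pt "0 0 0.05 0 0 0 -1" --pt "0 0 0.07 0 0 0 -1" --pt "0 0 0.07 0 0 0 -1"

```text
time_s: 21.45
ee_pos: [0.521, -0.0583, 0.2342]
eef_rot: [-3.14, 0.003, -3.094]
force: [0.3, 1.2, 0.5]
grip_width: 0.0004
```

```bash
python3 m.py 7;  python3 -c "
import cv2;i=cv2.imread('pics/scene7.png')[170:400,180:440];cv2.imwrite('pics/c7.png',cv2.resize(i,None,fx=2.6,fy=2.6,interpolation=2))"
```

```text
[-1.810e-01  2.190e-01  1.555e+00 -1.000e-03  1.364e+00 -1.799e+00] [ 0.016 -0.019  0.007] [ 0.521  -0.0583  0.2342]
scene {0.125: 14, 0.127: 0, 0.129: 0, 0.131: 0, 0.133: 0, 0.135: 6, 0.137: 16, 0.139: 19, 0.141: 23, 0.143: 18, 0.145: 17, 0.147: 14, 0.149: 26, 0.151: 50, 0.153: 128, 0.155: 70, 0.157: 8, 0.159: 10, 0.161: 7, 0.163: 6, 0.165: 17, 0.167: 29, 0.169: 15, 0.171: 0, 0.173: 0, 0.175: 0, 0.177: 0}
[ 0.5118 -0.0604  0.3105]
top {0.125: 0, 0.127: 0, 0.129: 0, 0.131: 0, 0.133: 0, 0.135: 0, 0.137: 2, 0.139: 4, 0.141: 3, 0.143: 2, 0.145: 5, 0.147: 2, 0.149: 4, 0.151: 17, 0.153: 34, 0.155: 29, 0.157: 6, 0.159: 2, 0.161: 0, 0.163: 0, 0.165: 3, 0.167: 0, 0.169: 2, 0.171: 0, 0.173: 0, 0.175: 0, 0.177: 0}
[ 0.5177 -0.0579  0.5382]
```

View pics/c7.png

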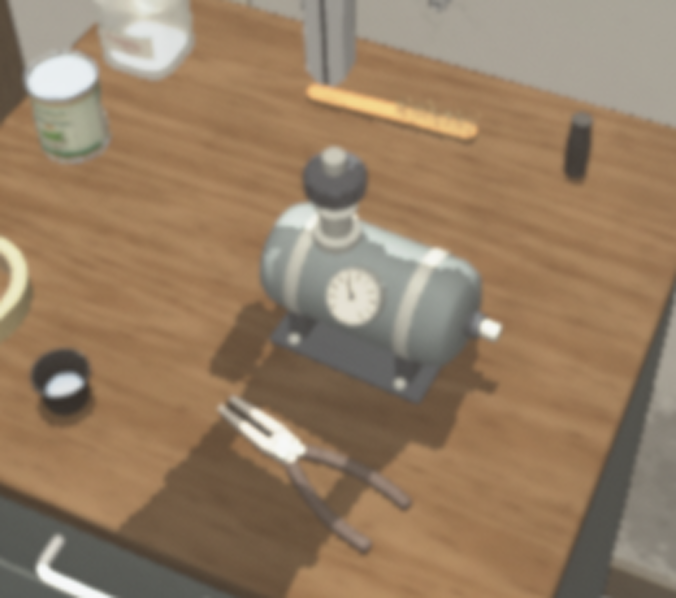

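The stem is back up (cap top about 0.168), the nut is still at the stop height (about 0.1545), the fingers (crop 330,80) are clear, and the tools lie undisturbed. Handing in.

```bash
python3 -c "
from station import hand_in
print(hand_in())"
```

```text
the job is handed in; nothing more can be done
None
```

The tank's valve is bled and the job is handed in, at about 21.5 s on the robot's clock; no verdict is reported.

- **Lock nut:** I unscrewed it in two strokes with one regrip. At the end the moment jumped to about 0.44 N m and the nut stopped rising. Its top then stood at about 0.1545 m, the height expected at the upper stop.
- **Valve stem:** I pressed the cap with the shut fingers until it bottomed. The TCP was at 0.160 m, the nut had dropped about 8 mm, and the force was about 7–12 N. It was held there for over a second and then released.
- **Last picture:** The cap top is back at about 0.168 m and the nut still at about 0.1545 m. The gripper is about 65 mm clear of the cap, and the pliers, brush, loupe and punch look unmoved.

No checks failed or disagreed. The nut angle and stem travel are inferred from depth readings and forces, because the joint values themselves could not be read.

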